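# Sweep used culture dishes into the discard tray

### The arm

A 6-joint arm with a two-finger parallel gripper is mounted at the origin on the work surface. World frame = base frame: x ahead of the robot, y to its left, z up, the work surface at z = 0. Lengths are in m, angles in rad, forces in N, time in s.
With the tool pointing down it reaches from about 0.35 to 0.975 m from the base axis. Payload 4.9 kg.
Tool frame: the origin (TCP) lies on the centre line of the jaws, within the pads' length; the fingertips stand 8 mm ahead of it and the grasp point (between the pads) lies 11 mm behind it; z points along the fingers, y is the direction in which the jaws open and shut (so a half turn about z gives the same grasp; the last joint's range is limited). The gripper opens to 85 mm and grips with 20 to 120 N. Pads are 22 mm wide; open, the fingers measure 114 mm over their backs; the gripper's body (76 mm by 85 mm) begins 54 mm behind the grasp point. The pads swing forward as they close: fully open they stand 13 mm farther back than shut.
Start: joints at [-1.384, 0.053, 1.613, -0, 1.476, -0.119], TCP at [0.188, -0.596, 0.239] pointing down, gripper open.
Joint ranges: [-3.01, 3.01], [-1.01, 2.22], [0.06, 2.58], [-1.02, 4.17], [0.09, 2.62], [-3.14, 3.14]. Speed limits (rad/s): [2.57, 2.57, 3.14, 3.14, 3.14, 3.14].

### API

Orientations are given as a unit quaternion [w, x, y, z].
In Python, from plant import manip gives the robot as it stands.
- The arm moves only by the tool step_arm, never from a script. Its argument "deltas" is a list of rows, each a list of 7 numbers: the shift along the tool's x, y, z in m, then the turn, a rotation vector about the tool's x, y, z in rad, then the gripper command: -1 is fully open, 1 is shut, values between are in proportion. In form: [[dx, dy, dz, ax, ay, az, hand], ...]. A call has 1 to 20 rows; each row is the pose to reach, as a shift and turn from the pose commanded when the call began, along the tool's axes at that moment; what a row does not reach only later rows make up. A row lasts 1/10 s, in which the tool goes at most 50 mm and 8.59 degrees, less where a joint would pass 70% of its speed; a pose out of reach is approached as far as the arm can. A call with a gripper value outside its range is refused whole. The fingers move at their own pace and stop on an object; the grip force is fixed at half the most. Time passes only in rows, so rows that repeat a pose let the fingers close. It gives the time, the measured TCP pose, the force and the opening at its end, in the units of the state.
- manip.state(): the state, without advancing time (a new reading comes with each control period).
- manip.grab_frame(name): name is "scene" or "top" or "wrist"; returns the picture (480x640x3 uint8, red, green, blue); there is no depth.
- manip.get_calibration(name): a dict with "fov_y" (degrees; the focal length in pixels is half the picture's height over the tangent of half this angle, whatever the lens; pixels are square), "cx", "cy" (the principal point, pixels), "dist_coeffs" ([k1, k2, p1, p2, k3] as OpenCV has them; the pictures are not rectified), "R" (3x3) and "t" (3): a world point X has camera coordinates R X + t. Camera axes: x right, y down, z forward; pixel columns grow to the right and rows downward; lengths in m; the calibration is good to about 2 mm. A picture is of the moment at which its call begins: read the wrist's pose just before it. get_calibration takes no time and is no camera call; for the wrist camera it gives the pose at the moment of the call.
- manip.job_done(): hands the job in, once; it reports no verdict.
The state is a dict: "time": time; "joint_pos": joint angles; "joint_vel": joint speeds; "joint_efforts": joint torques, N m; "tool_pos": TCP position; "tool_rot": TCP orientation; "contact_force": force on the tool from outside, world axes, zero at the start; "ft_torque": the same for the moment, N m; "gripper_width": opening from 0.0 (shut) to 1.0 (fully open).
Only numpy, scipy, OpenCV 4.12 (cv2) and the standard library are available. Lean on these libraries where they do the work, as an engineer would, in place of code of your own. Each camera call takes 0.05 s, during which the arm holds its last target.

### The job

Clear the black preparation board: sweep the three used white-and-cyan culture dishes across it with the fingertips and over its edge so that they drop into the red discard tray. Only push them, never pick them up or carry them, and leave the two amber vials standing where they are.

Things in the scene. Friction and masses are not known exactly. Their poses are not given: they have to be found in the camera images.
- board: black board, fixed, 250 mm (its x) by 240 mm (its y), top 40 mm above the table, plate 8 mm thick; origin on the table under its centre. Its edges at +-120 mm in y are open, each over a tray; those at +-125 mm in x have a lip 4 mm wide and high. Four lanes run along its y, about 55 mm apart: one dish in each of three, both vials in the other, so each dish has a free way to either tray.
- discard_tray: red discard tray, 220 x 125 mm and 30 mm high, walls and floor 4 mm, fixed to the table beside the board with its near long wall 14 mm under the board's overhanging edge; origin at the centre of its underside, long side along its x, axes parallel to the board's. It may be on the board's +y or -y side. Dishes go here.
- reuse_tray: blue reuse tray, 220 x 125 mm and 30 mm high, walls and floor 4 mm, fixed to the table beside the board with its near long wall 14 mm under the board's overhanging edge; origin at the centre of its underside, long side along its x, axes parallel to the board's. It may be on the board's +y or -y side. Nothing goes in it.
- dish1: used culture dish, a flat white closed disc with a cyan top, 32 mm diameter, 12 mm high, about 15 g; loose, lying flat on the board; origin at the centre of its underside. It slides easily and falls into a tray when pushed past the board's edge.
- dish2: used culture dish, a flat white closed disc with a cyan top, 32 mm diameter, 12 mm high, about 15 g; loose, lying flat on the board; origin at the centre of its underside. It slides easily and falls into a tray when pushed past the board's edge.
- dish3: used culture dish, a flat white closed disc with a cyan top, 32 mm diameter, 12 mm high, about 15 g; loose, lying flat on the board; origin at the centre of its underside. It slides easily and falls into a tray when pushed past the board's edge.
- vial1: amber glass specimen vial with a white cap, 24 mm diameter, 45 mm high, 30 g, loose, standing upright on the board; origin at the centre of its underside. To be left alone.
- vial2: amber glass specimen vial with a white cap, 24 mm diameter, 45 mm high, 30 g, loose, standing upright on the board; origin at the centre of its underside. To be left alone.

How it is judged:
At the end, for the whole second after the job is handed in: All three dishes lie at rest inside the walls of the red discard tray, below the board's top (their origins less than 37 mm above the table), and both vials stand upright within 15 mm of where they were (x of dish1 in the frame of discard_tray between -0.106 and 0.106 m and y of dish1 in the frame of discard_tray between -0.0585 and 0.0585 m and height (world z) of each of dish1, dish2, dish3 below 0.037 m and linear speed of each of dish1, dish2, dish3 below 0.03 m/s and x of dish2 in the frame of discard_tray between -0.106 and 0.106 m and y of dish2 in the frame of discard_tray between -0.0585 and 0.0585 m and x of dish3 in the frame of discard_tray between -0.106 and 0.106 m and y of dish3 in the frame of discard_tray between -0.0585 and 0.0585 m and distance of each of vial1, vial2 from where it was at the start of the episode below 0.015 m and angle between each of vial1, vial2's own z axis and vertical below 0.15 rad); the robot touches nothing.
It fails at once if a dish was lifted (more than 18 mm above the board) (height (world z) of any of dish1, dish2, dish3 above 0.058 m).
It fails at once if a dish was carried through the air beyond the board's edge instead of being pushed off it ((height (world z) of dish1 above 0.042 m and (y of dish1 in the frame of board above 0.155 m or y of dish1 in the frame of board below -0.155 m)) or (height (world z) of dish2 above 0.042 m and (y of dish2 in the frame of board above 0.155 m or y of dish2 in the frame of board below -0.155 m)) or (height (world z) of dish3 above 0.042 m and (y of dish3 in the frame of board above 0.155 m or y of dish3 in the frame of board below -0.155 m))).
It fails at once if a vial was moved more than 15 mm or knocked over (distance of any of vial1, vial2 from where it was at the start of the episode above 0.015 m or angle between any of vial1, vial2's own z axis and vertical above 0.35 rad).
It also fails if it takes over 48 s, if anything falls off the work surface, if the arm or the gripper's body presses on something with over 40 N, if the wrist force passes 120 N, or if a joint passes its speed limit or range.

## Working session

There is one attempt and no reset: what is moved stays moved. The work goes in short steps, Python scripts to look and compute and a tool call to move; the robot and the scene stay as the last step left them, time stands still between calls to the robot, and variables do not carry over. Pictures are saved under pics/ and viewed, and the job is handed in when it is done.

Besides the shell and the picture viewer there is one more tool, called after "Emit:" by a JSON object that holds its "op" and its "data", one argument or row to a line. step_arm: Moves the arm, as the interface text tells. Its arguments: {"type":"object","properties":{"deltas":{"type":"array"}},"required":["deltas"]}

```bash
mkdir -p pics; cat > h.py <<'E'
from plant import manip
import numpy as np, cv2
def K(c):
    f=240/np.tan(np.radians(c["fov_y"])/2)
    return np.array([[f,0,c["cx"]],[0,f,c["cy"]],[0,0,1.]])
def toplane(c,px,z):
    px=np.array(px,float).reshape(-1,1,2)
    u=cv2.undistortPoints(px,K(c),np.array(c["dist_coeffs"],float)).reshape(-1,2)
    R=np.array(c["R"]);t=np.array(c["t"]);C=-R.T@t
    d=np.c_[u,np.ones(len(u))]@R
    return C+d*((z-C[2])/d[:,2])[:,None]
def save(n,im): cv2.imwrite("pics/"+n,cv2.cvtColor(im,cv2.COLOR_RGB2BGR))
E
python3 - <<'E'
from h import *
s=manip.state();print(s)
for n in ("top","scene"):
    im=manip.grab_frame(n);save(n+"1.png",im);np.save(n+"1.npy",im)
    c=manip.get_calibration(n);print(n,c)
E
```

```text
{'time': 0.0, 'joint_pos': array([-1.38399649e+00,  5.33472973e-02,  1.61432071e+00, -7.59569882e-06,
        1.47596987e+00, -1.19016010e-01]), 'joint_vel': array([-0.00059391, -0.00076443,  0.00140804,  0.00077338, -0.00117403,
       -0.00140663]), 'joint_efforts': array([ 1.40516637e-03, -3.93681800e+01, -3.70174098e+01, -1.09809398e-04,
        7.11614237e-03,  8.04695020e-06]), 'tool_pos': array([ 0.18804431, -0.59540076,  0.23805296]), 'tool_rot': array([-1.02189926e-03,  9.88331771e-01,  1.52313047e-01, -3.84299785e-05]), 'contact_force': array([-0.57869773, -0.17928735,  0.36959661]), 'ft_torque': array([-0.00987682,  0.01935372, -0.01061843]), 'gripper_width': 1.0035340432737279}
top {'fov_y': 43.93268543768857, 'cx': 330.675804072592, 'cy': 235.9487042058641, 'dist_coeffs': array([-0.07696813,  0.        ,  0.        ,  0.        ,  0.        ]), 'R': array([[ 4.02932031e-02, -9.99187842e-01, -3.37699798e-04],
       [-9.71889358e-01, -3.91138994e-02, -2.32166275e-01],
       [ 2.31964511e-01,  9.68292971e-03, -9.72676054e-01]]), 't': array([-0.01154737,  0.58308291,  0.70947816])}
scene {'fov_y': 49.85127425252519, 'cx': 331.8739327917264, 'cy': 252.34432958074206, 'dist_coeffs': array([0.05044634, 0.        , 0.        , 0.        , 0.        ]), 'R': array([[ 0.13847619,  0.99036127,  0.00298406],
       [ 0.8080954 , -0.11124813, -0.5784511 ],
       [-0.57254359,  0.08251311, -0.8157116 ]]), 't': array([-0.09165458, -0.41766906,  1.0304176 ])}
```

View pics/top1.png

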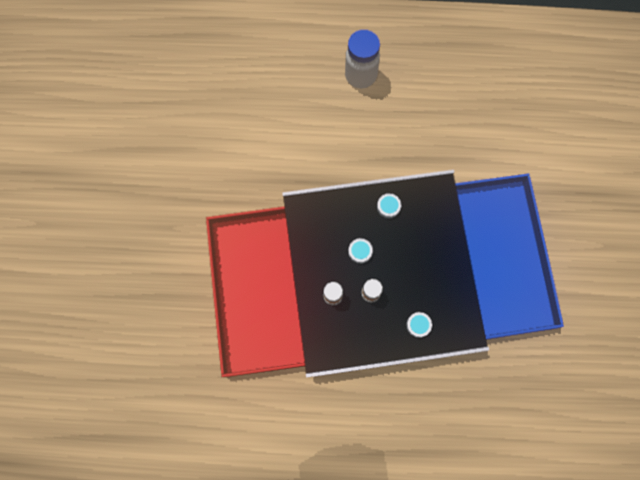

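View pics/scene1.png

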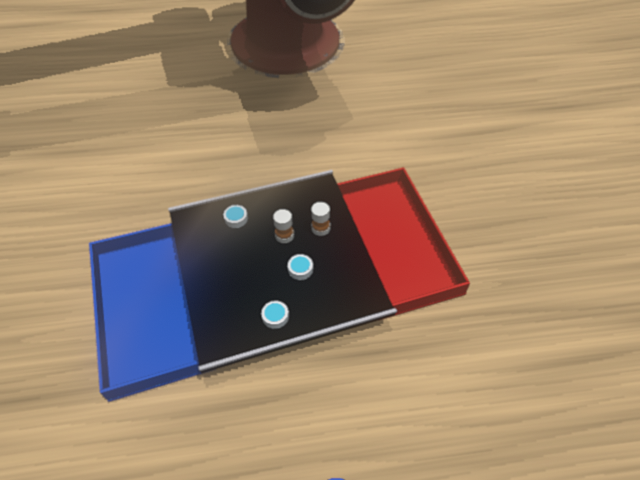

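The top view has the red tray on the left (world +y) and blue on the right. The dishes are at about (389,205), (360,250) and (419,324), and the vial caps at (333,293) and (373,289). Next I'll measure these in both views.

```bash
cat > det.py <<'E'
from h import *
def blobs(m,amin=60):
    n,l,st,ce=cv2.connectedComponentsWithStats(m.astype(np.uint8))
    return [(st[i,4],ce[i]) for i in range(1,n) if st[i,4]>=amin]
def dishes(im,c):
    h=cv2.cvtColor(im,cv2.COLOR_RGB2HSV)
    m=(h[...,0]>84)&(h[...,0]<103)&(h[...,1]>80)&(h[...,2]>110)
    return [(a,p.round(1),toplane(c,p,0.052)[0].round(4)) for a,p in blobs(m)]
E
python3 - <<'E'
from det import *
for n in ("top","scene"):
    im=np.load(n+"1.npy");c=manip.get_calibration(n)
    print(n,"C",(-c["R"].T@c["t"]).round(3))
    for d in dishes(im,c): print("dish",d)
    h=cv2.cvtColor(im,cv2.COLOR_RGB2HSV)
    m=(h[...,1]<40)&(h[...,2]>170)
    for a,p in blobs(m,40): print("white",a,p.round(1),toplane(c,p,0.085)[0].round(4))
    dark=(im.max(2)<60).astype(np.uint8)
    dark=cv2.morphologyEx(dark,cv2.MORPH_CLOSE,np.ones((31,31)))
    for col,mm in (("board",dark),("red",(((h[...,0]<5)|(h[...,0]>174))&(h[...,1]>150)).astype(np.uint8))):
        k=[x for x in cv2.findContours(mm,cv2.RETR_EXTERNAL,cv2.CHAIN_APPROX_NONE)[0]]
        k=max([x for x in k if x[:,0,1].min()>100] ,key=cv2.contourArea)
        b=cv2.approxPolyDP(cv2.convexHull(k),8,True)[:,0,:]
        zz=0.04 if col=="board" else 0.03
        for p,w in zip(b,toplane(c,b,zz)): print(col,p,w.round(4))
E
```

```text
top C [0.403 0.004 0.825]
dish (np.int32(232), array([388.9, 204.2]), array([ 0.6343, -0.065 ,  0.052 ]))
dish (np.int32(245), array([360.3, 249.7]), array([ 0.5698, -0.028 ,  0.052 ]))
dish (np.int32(271), array([419.3, 324.1]), array([ 0.4744, -0.1073,  0.052 ]))
white 519 [365.9 182.2] [ 0.6532 -0.0314  0.085 ]
white 135 [388.7 204.9] [ 0.6236 -0.0618  0.085 ]
white 145 [359.9 250.4] [ 0.5618 -0.0261  0.085 ]
white 253 [372.4 287.9] [ 0.5143 -0.0433  0.085 ]
white 256 [332.7 290.8] [0.5087 0.0064 0.085 ]
white 148 [419.2 324.6] [ 0.4708 -0.1024  0.085 ]
white 546 [396.  362.1] [ 0.4239 -0.0744  0.085 ]
board [451 174] [ 0.6856 -0.1522  0.04  ]
board [485 345] [ 0.4513 -0.1957  0.04  ]
board [332 368] [0.4145 0.0034 0.04  ]
board [305 250] [0.569  0.0461 0.04  ]
board [315 193] [0.65   0.0363 0.04  ]
red [284 207] [0.6311 0.0789 0.03  ]
red [304 365] [0.417  0.0403 0.03  ]
red [222 376] [0.3981 0.147  0.03  ]
red [207 218] [0.611 0.185 0.03 ]
scene C [ 0.94  -0.041  0.599]
dish (np.int32(184), array([234.6, 213.1]), array([ 0.4727, -0.1082,  0.052 ]))
dish (np.int32(237), array([299.8, 264.1]), array([ 0.5687, -0.0285,  0.052 ]))
dish (np.int32(287), array([274.4, 311.7]), array([ 0.6331, -0.0658,  0.052 ]))
white 282 [246.2 190.2] [ 0.4633 -0.0876  0.085 ]
white 181 [320.  208.7] [0.5084 0.0057 0.085 ]
white 94 [234.7 214.9] [ 0.5039 -0.104   0.085 ]
white 184 [282. 216.] [ 0.5139 -0.0441  0.085 ]
white 128 [300.6 265.3] [ 0.593  -0.0284  0.085 ]
white 160 [275.  313.2] [ 0.6536 -0.0637  0.085 ]
white 550 [295.4 338.9] [ 0.6883 -0.044   0.085 ]
board [331 175] [0.4082 0.034  0.04  ]
board [393 314] [0.6494 0.0771 0.04  ]
board [201 372] [ 0.6921 -0.1541  0.04  ]
board [190 309] [ 0.6083 -0.1682  0.04  ]
board [213 251] [ 0.524  -0.1399  0.04  ]
red [403 168] [0.3993 0.1462 0.03  ]
red [468 284] [0.6143 0.1841 0.03  ]
red [396 313] [0.6433 0.0832 0.03  ]
red [338 184] [0.4183 0.0432 0.03  ]
```

```bash
cat > plan.py <<'E'
from h import *
from scipy.spatial.transform import Rotation as Ro
YAW=np.radians(10.3); BC=np.array([.550,-.0597])
X=np.array([np.cos(YAW),np.sin(YAW)]);Y=np.array([-X[1],X[0]])
D={'A':(.6337,-.0654),'B':(.5693,-.0282),'C':(.4736,-.1078)}
V={'v2':(.514,-.0437),'v1':(.5086,.006)}
def bf(p): d=np.array(p)[:2]-BC; return np.array([d@X,d@Y])
def wf(x,y,z): return np.r_[BC+x*X+y*Y,z]
Rt=np.c_[np.r_[Y,0],np.r_[X,0],[0,0,-1]]   # tool x=+Y board, y=+X board, z down
def delta(target):
    s=manip.state();q=s["tool_rot"];R=Ro.from_quat([*q[1:],q[0]]).as_matrix()
    return R.T@(target-s["tool_pos"]), Ro.from_matrix(R.T@Rt).as_rotvec(), s["tool_pos"]
E
python3 - <<'E'
from plan import *
for d in (D,V):
  for k in d: print(k,bf(d[k]).round(4))
c=bf(D['C'])
d=delta(wf(c[0],c[1]-.042,.13)); print(np.round(d[0],4),np.round(d[1],4),d[2])
print(wf(c[0],c[1]-.042,.13))
E
```

```text
A [ 0.0813 -0.0206]
B [0.0246 0.0275]
C [-0.0838 -0.0337]
v2 [-0.0326  0.0222]
v1 [-0.029  0.072]
[ 0.4138 -0.3372  0.1089] [-1.4000e-03 -1.5000e-03 -1.4447e+00] [ 0.18806541 -0.59545248  0.23816094]
[ 0.48110969 -0.14912317  0.13      ]
```

Emit:
{"op": "step_arm", "data": {
  "deltas": [
    [0.0345,-0.0281,0.009,0,0,-0.12,0.75],
    [0.069,-0.0562,0.018,0,0,-0.24,0.75],
    [0.1035,-0.0843,0.027,0,0,-0.36,0.75],
    [0.138,-0.1124,0.036,0,0,-0.48,0.75],
    [0.1725,-0.1405,0.045,0,0,-0.6,0.75],
    [0.207,-0.1686,0.054,0,0,-0.72,0.75],
    [0.2415,-0.1967,0.063,0,0,-0.84,0.75],
    [0.276,-0.2248,0.072,0,0,-0.96,0.75],
    [0.3105,-0.2529,0.081,0,0,-1.08,0.75],
    [0.345,-0.281,0.09,0,0,-1.2,0.75],
    [0.3795,-0.309,0.1,0,0,-1.32,0.75],
    [0.4138,-0.3372,0.1089,-0.0014,-0.0015,-1.4447,0.75],
    [0.4138,-0.3372,0.1089,-0.0014,-0.0015,-1.4447,0.75],
    [0.4138,-0.3372,0.1089,-0.0014,-0.0015,-1.4447,0.75]
  ]
}}

```text
time: 1.5
tool_pos: [0.481, -0.1489, 0.1297]
tool_rot: [0.0, 0.64, 0.768, -0.001]
contact_force: [0.1, -1.2, -0.3]
gripper_width: 0.126
```

```bash
python3 - <<'E'
from plan import *
c=bf(D['C'])
d=delta(wf(c[0],c[1]-.042,.053)); print(np.round(d[0],4),np.round(d[1],4),d[2]); s=manip.state();print(s['time'],s['gripper_width'],s['contact_force'],s['joint_pos'])
im=manip.grab_frame("wrist");save("w1.png",im)
im=manip.grab_frame("scene");save("s2.png",im)
E
```

```text
[-0.0001  0.0002  0.0767] [-0.0015  0.0014  0.0017] [ 0.48102813 -0.1488957   0.12966746]
1.5 0.12621197350964114 [ 0.11746579 -1.17556129 -0.25945927] [-0.44700037 -0.1466931   1.99415303 -0.00205168  1.29454812 -0.6279262 ]
```

View pics/s2.png

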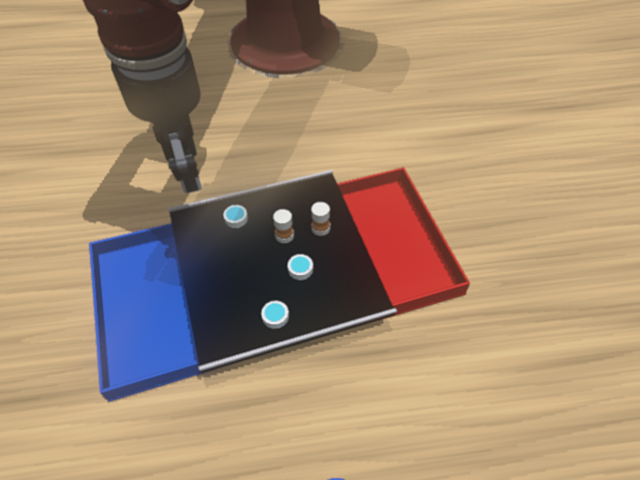

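View pics/w1.png

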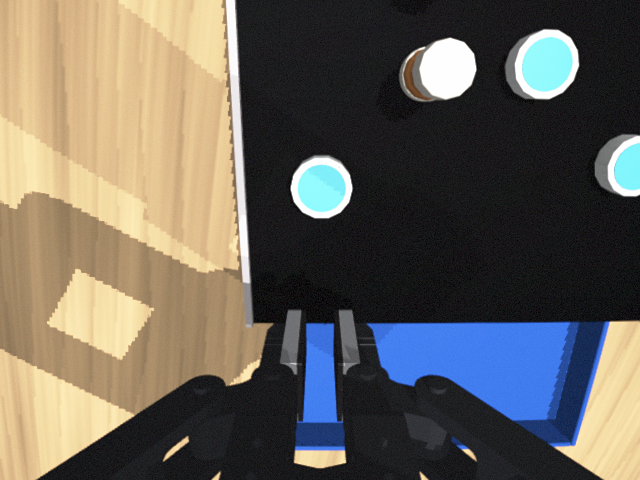

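The dish (321,187) is centred on the jaws, and the board edge is level in the wrist view. The plan holds, so I'll lower now.

Emit:
{"op": "step_arm", "data": {
  "deltas": [
    [0,0,0.025,0,0,0,0.75],
    [0,0,0.05,0,0,0,0.75],
    [0,0,0.068,0,0,0,0.75],
    [0,0,0.077,0,0,0,0.75],
    [0,0,0.077,0,0,0,0.75]
  ]
}}

```text
time: 2.1
tool_pos: [0.48, -0.1506, 0.0523]
tool_rot: [-0.0, 0.642, 0.767, -0.001]
contact_force: [0.5, -0.9, 1.1]
gripper_width: 0.127
```

```bash
python3 - <<'E'
from plan import *
s=manip.state();print(s['tool_pos'],bf(s['tool_pos']),s['contact_force'])
im=manip.grab_frame("wrist");save("w2.png",im)
im=manip.grab_frame("scene");save("s3.png",cv2.resize(im[120:320,120:340],None,fx=2.5,fy=2.5))
E
```

```text
[ 0.48002974 -0.15063352  0.05233144] [-0.08510181 -0.0769573 ] [ 0.45888054 -0.88164381  1.07936344]
```

View pics/s3.png

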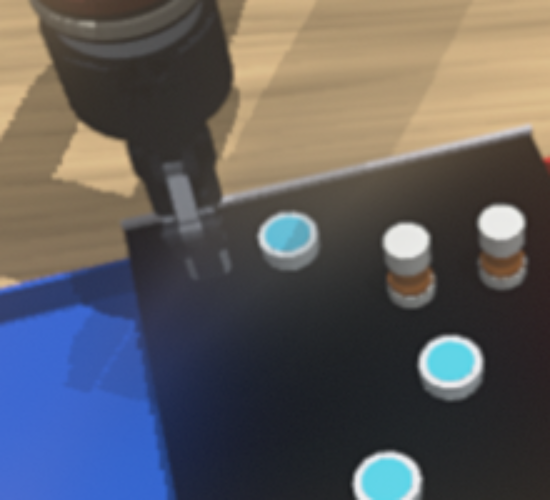

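View pics/w2.png

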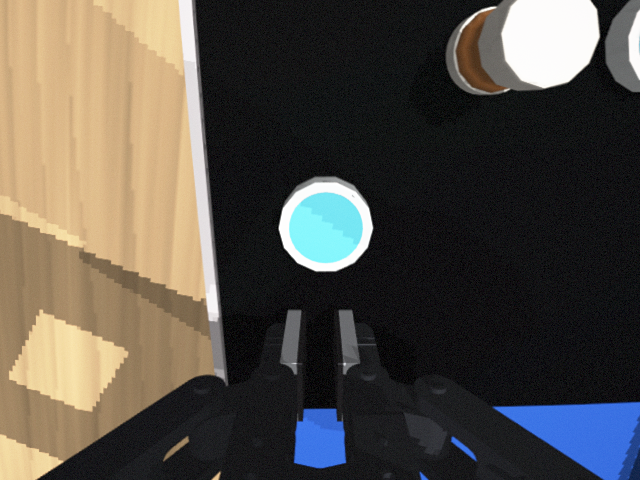

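Fingers are just behind the dish at (326,224), with a clear way. I'll push in two stages.

Emit:
{"op": "step_arm", "data": {
  "deltas": [
    [0.006,0.001,0,0,0,0,0.75],
    [0.012,0.001,0,0,0,0,0.75],
    [0.02,0.001,0,0,0,0,0.75],
    [0.03,0.001,0,0,0,0,0.75],
    [0.04,0.001,0,0,0,0,0.75],
    [0.05,0.001,0,0,0,0,0.75],
    [0.06,0.001,0,0,0,0,0.75],
    [0.07,0.001,0,0,0,0,0.75],
    [0.08,0.001,0,0,0,0,0.75],
    [0.09,0.001,0,0,0,0,0.75],
    [0.1,0.001,0,0,0,0,0.75]
  ]
}}

```text
time: 3.3
tool_pos: [0.4642, -0.0506, 0.0532]
tool_rot: [0.001, 0.641, 0.768, -0.001]
contact_force: [0.4, -0.5, -0.0]
gripper_width: 0.121
```

```bash
python3 - <<'E'
from plan import *
s=manip.state();print(s['time'],s['tool_pos'],bf(s['tool_pos']),s['contact_force'])
print(delta(wf(-.0838,.125,.0525)))
im=manip.grab_frame("wrist");save("w3.png",im)
E
```

```text
3.3 [ 0.46423222 -0.05060985  0.0532401 ] [-0.0827603   0.02427914] [ 0.43249318 -0.50753038 -0.03073761]
(array([ 0.100722  , -0.00104729,  0.00055089]), array([ 1.11426741e-04,  1.87734078e-03, -7.46326193e-05]), array([ 0.46423222, -0.05060985,  0.0532401 ]))
```

View pics/w3.png

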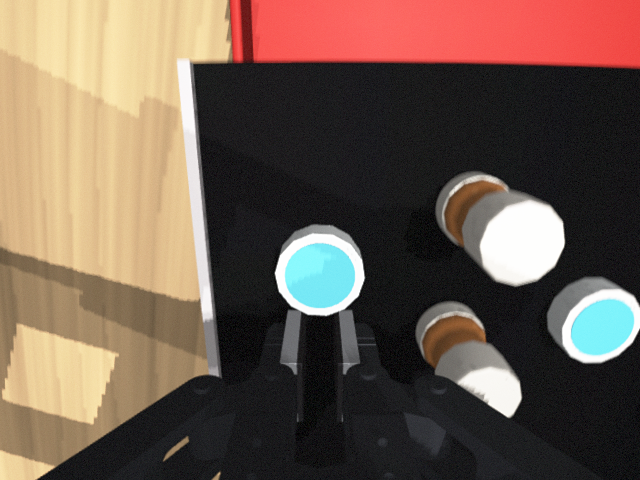

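The dish (320,272) stays cradled against both tips and the vials are undisturbed. On to the edge.

Emit:
{"op": "step_arm", "data": {
  "deltas": [
    [0.008,0,0.0005,0,0,0,0.75],
    [0.018,0,0.0005,0,0,0,0.75],
    [0.028,0,0.0005,0,0,0,0.75],
    [0.038,0,0.0005,0,0,0,0.75],
    [0.048,0,0.0005,0,0,0,0.75],
    [0.058,0,0.0005,0,0,0,0.75],
    [0.068,0,0.0005,0,0,0,0.75],
    [0.076,0,0.0005,0,0,0,0.75],
    [0.084,0,0.0005,0,0,0,0.75],
    [0.092,0,0.0005,0,0,0,0.75],
    [0.101,0,0.0005,0,0,0,0.75],
    [0.101,0,0.0005,0,0,0,0.75]
  ]
}}

```text
time: 4.55
tool_pos: [0.446, 0.0488, 0.0524]
tool_rot: [0.001, 0.64, 0.768, -0.001]
contact_force: [0.5, -0.3, -0.9]
gripper_width: 0.125
```

```bash
python3 - <<'E'
from plan import *
s=manip.state();print(s['time'],s['tool_pos'],bf(s['tool_pos']),s['contact_force'])
im=manip.grab_frame("wrist");save("w4.png",im)
im=manip.grab_frame("scene");save("s4.png",im)
E
```

```text
4.55 [0.44604662 0.04884043 0.05242504] [-0.08287091  0.1253784 ] [ 0.46325124 -0.25478124 -0.8980734 ]
```

View pics/w4.png

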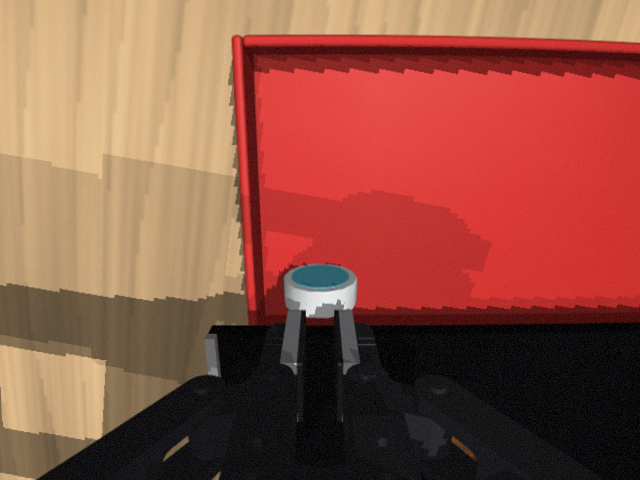

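View pics/s4.png

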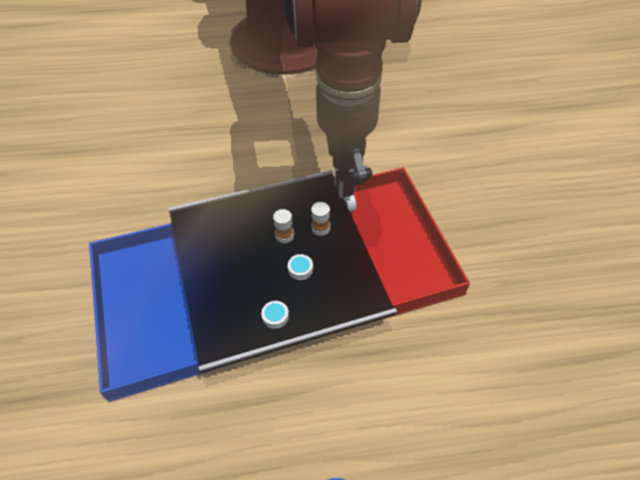

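The dish (320,288) has tipped over the edge but still leans between the fingertips and the edge. A little farther should drop it.

Emit:
{"op": "step_arm", "data": {
  "deltas": [
    [0.004,0,0,0,0,0,0.75],
    [0.008,0,0,0,0,0,0.75],
    [0.013,0,0,0,0,0,0.75],
    [0.018,0,0,0,0,0,0.75],
    [0.018,0,0,0,0,0,0.75],
    [0.018,0,0,0,0,0,0.75]
  ]
}}

```text
time: 5.25
tool_pos: [0.4431, 0.0658, 0.0525]
tool_rot: [0.001, 0.641, 0.768, -0.001]
contact_force: [-0.3, -0.8, 0.6]
gripper_width: 0.126
```

```bash
python3 - <<'E'
from plan import *
s=manip.state();print(s['time'],s['tool_pos'],bf(s['tool_pos']),s['contact_force'])
im=manip.grab_frame("wrist");save("w5.png",im)
im=manip.grab_frame("scene");save("s5.png",cv2.resize(im[140:340,260:480],None,fx=2.5,fy=2.5))
E
```

```text
5.25 [0.44306687 0.06581609 0.0524639 ] [-0.08276735  0.14261329] [-0.26016538 -0.82020197  0.63783799]
```

View pics/w5.png

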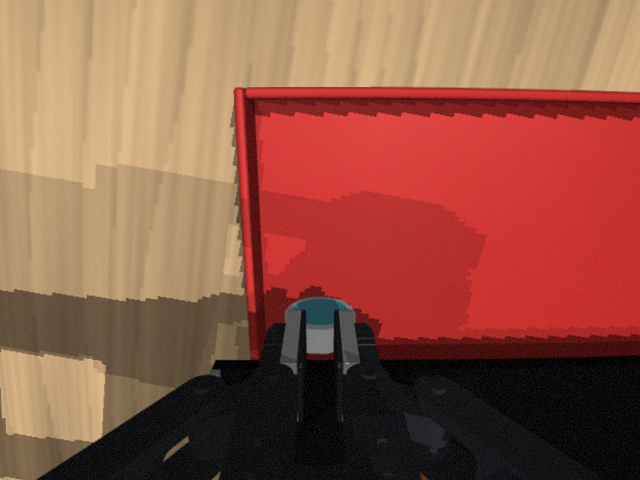

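View pics/s5.png

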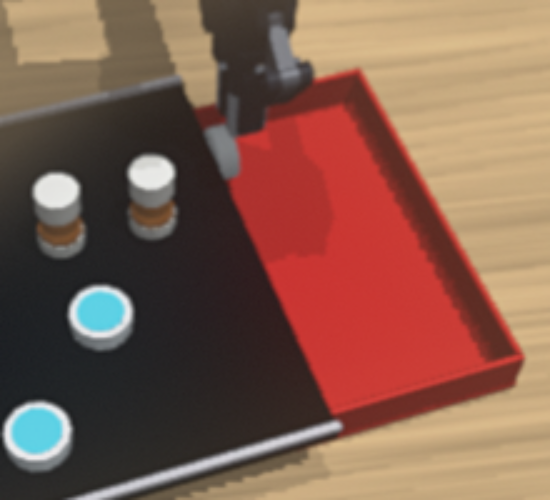

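It is now standing on the tray floor, leaning on the board edge under the fingers. I'll raise the tool to look.

Emit:
{"op": "step_arm", "data": {
  "deltas": [
    [0,0,-0.005,0,0,0,0.75],
    [0,0,-0.015,0,0,0,0.75],
    [0,0,-0.04,0,0,0,0.75],
    [0,0,-0.075,0,0,0,0.75],
    [0,0,-0.075,0,0,0,0.75]
  ]
}}

```text
time: 5.85
tool_pos: [0.447, 0.0657, 0.134]
tool_rot: [0.005, 0.641, 0.768, 0.003]
contact_force: [1.0, 0.0, 0.3]
gripper_width: 0.123
```

```bash
python3 - <<'E'
from plan import *
s=manip.state();print(s['time'],s['tool_pos'],bf(s['tool_pos']),s['contact_force'])
im=manip.grab_frame("wrist");save("w6.png",im)
im=manip.grab_frame("scene");save("s6.png",cv2.resize(im[140:340,260:480],None,fx=2.5,fy=2.5))
E
```

```text
5.85 [0.44696158 0.06568456 0.13395983] [-0.07895892  0.14178749] [0.99640737 0.02099952 0.26656314]
```

View pics/w6.png

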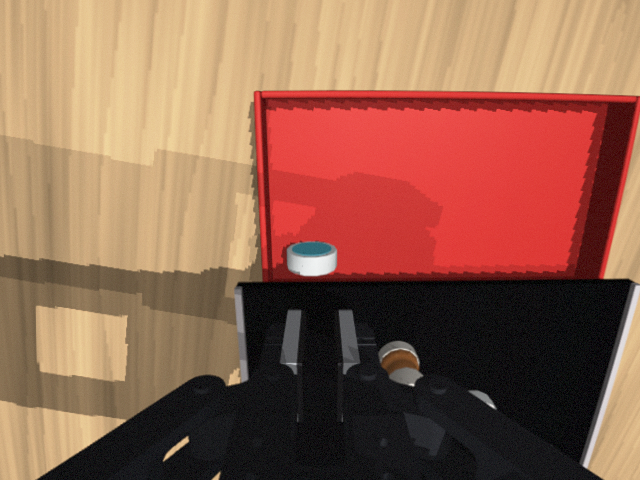

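View pics/s6.png

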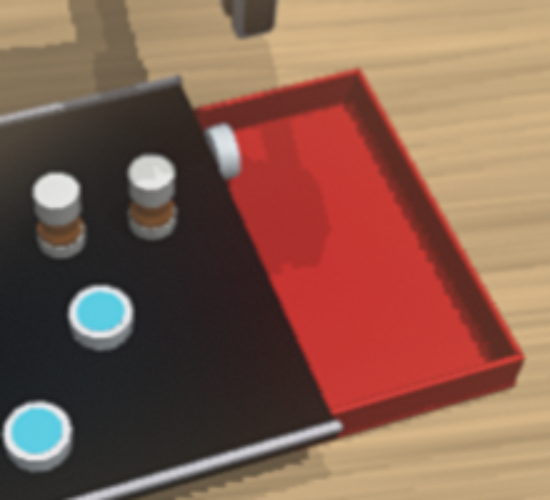

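Dish C is in the red tray, on edge against the board's side (near (312,258) in the wrist view). It is well below the board top and inside the walls. Next is the far lane.

```bash
python3 - <<'E'
from plan import *
im=manip.grab_frame("scene");c=manip.get_calibration("scene")
from det import dishes
for d in dishes(im,c): print(d, bf(d[2]))
c=bf(D['A'])
for z in (.13,): print(wf(c[0],c[1]-.042,z),[np.round(q,4) for q in delta(wf(c[0],c[1]-.042,z))])
E
```

```text
(np.int32(235), array([299.7, 264.1]), array([ 0.5687, -0.0286,  0.052 ])) [0.0239594  0.02725522]
(np.int32(286), array([274.3, 311.7]), array([ 0.6331, -0.0658,  0.052 ])) [ 0.08067015 -0.02086016]
[ 0.64120969 -0.10672317  0.13      ] [array([-0.205 ,  0.1641, -0.0015]), array([ 0.0009,  0.0021, -0.0002]), array([0.4432, 0.0657, 0.1279])]
```

Emit:
{"op": "step_arm", "data": {
  "deltas": [
    [-0.03,0.024,-0.0015,0,0,0,0.75],
    [-0.063,0.05,-0.0015,0,0,0,0.75],
    [-0.095,0.076,-0.0015,0,0,0,0.75],
    [-0.127,0.101,-0.0015,0,0,0,0.75],
    [-0.158,0.126,-0.0015,0,0,0,0.75],
    [-0.185,0.148,-0.0015,0,0,0,0.75],
    [-0.205,0.164,-0.0015,0,0,0,0.75],
    [-0.205,0.164,-0.0015,0,0,0,0.75],
    [-0.205,0.164,0.02,0,0,0,0.75],
    [-0.205,0.164,0.045,0,0,0,0.75],
    [-0.205,0.164,0.066,0,0,0,0.75],
    [-0.205,0.164,0.0755,0,0,0,0.75],
    [-0.205,0.164,0.0755,0,0,0,0.75],
    [-0.205,0.164,0.0755,0,0,0,0.75]
  ]
}}

```text
time: 7.4
tool_pos: [0.6409, -0.1064, 0.0524]
tool_rot: [0.001, 0.641, 0.768, -0.001]
contact_force: [0.3, -0.3, -0.2]
gripper_width: 0.124
```

```bash
python3 - <<'E'
from plan import *
im=manip.grab_frame("wrist");save("w7.png",im)
s=manip.state();print(s['time'],s['tool_pos'],bf(s['tool_pos']),s['contact_force'])
c=bf(D['A']);print([np.round(q,4) for q in delta(wf(c[0],.13,.0525))])
E
```

```text
7.45 [ 0.64118742 -0.10651068  0.0528223 ] [ 0.08134809 -0.06236084] [0.11009059 0.79426063 0.36307337]
[array([ 1.924e-01,  0.000e+00, -1.000e-04]), array([0.0005, 0.002 , 0.0001]), array([ 0.6412, -0.1065,  0.0528])]
```

View pics/w7.png

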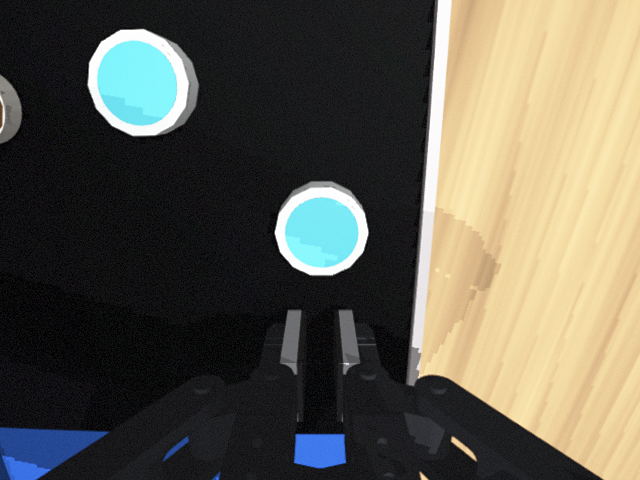

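The dish (321,229) is centred ahead of the tips. I'll push it the whole way, a little faster at the edge.

Emit:
{"op": "step_arm", "data": {
  "deltas": [
    [0.006,0,0,0,0,0,0.75],
    [0.012,0,0,0,0,0,0.75],
    [0.02,0,0,0,0,0,0.75],
    [0.03,0,0,0,0,0,0.75],
    [0.041,0,0,0,0,0,0.75],
    [0.053,0,0,0,0,0,0.75],
    [0.065,0,0,0,0,0,0.75],
    [0.077,0,0,0,0,0,0.75],
    [0.09,0,0,0,0,0,0.75],
    [0.104,0,0,0,0,0,0.75],
    [0.119,0,0,0,0,0,0.75],
    [0.135,0,0,0,0,0,0.75],
    [0.152,0,0,0,0,0,0.75],
    [0.169,0,0,0,0,0,0.75],
    [0.185,0,0,0,0,0,0.75],
    [0.195,0,0,0,0,0,0.75],
    [0.195,0,0,0,0,0,0.75],
    [0.195,0,0,0,0,0,0.75]
  ]
}}

```text
time: 9.25
tool_pos: [0.6063, 0.0852, 0.052]
tool_rot: [0.001, 0.641, 0.768, -0.001]
contact_force: [1.3, -0.6, -0.5]
gripper_width: 0.127
```

```bash
python3 - <<'E'
from plan import *
im=manip.grab_frame("wrist");save("w8.png",im)
s=manip.state();print(s['time'],s['tool_pos'],bf(s['tool_pos']),s['contact_force'])
im=manip.grab_frame("scene");save("s8.png",cv2.resize(im[140:340,260:480],None,fx=2.5,fy=2.5))
E
```

```text
9.3 [0.6063796  0.08484979 0.052039  ] [0.08131687 0.13213958] [ 0.24761264  0.33817098 -0.8580599 ]
```

View pics/w8.png

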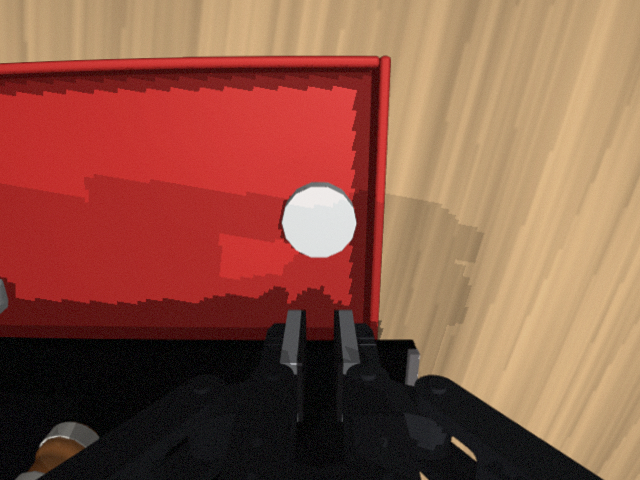

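View pics/s8.png

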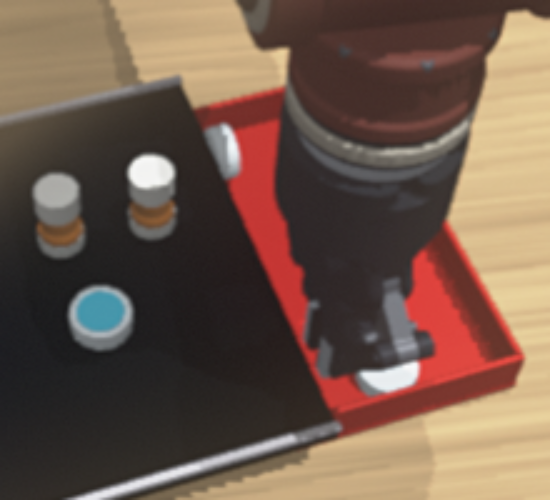

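Dish A lies flat (upside down) in the tray at (319,221). Now the middle dish: lift, move back, lower.

```bash
python3 - <<'E'
from plan import *
c=np.array([.0243,.0274]);print([np.round(q,4) for q in delta(wf(c[0],c[1]-.042,.0525))])
E
```

```text
[array([-1.466e-01, -5.700e-02, -1.000e-04]), array([ 0.0002,  0.0021, -0.0006]), array([0.6064, 0.0846, 0.0521])]
```

Emit:
{"op": "step_arm", "data": {
  "deltas": [
    [0,0,-0.02,0,0,0,0.75],
    [0,0,-0.05,0,0,0,0.75],
    [0,0,-0.08,0,0,0,0.75],
    [-0.02,-0.008,-0.08,0,0,0,0.75],
    [-0.05,-0.02,-0.08,0,0,0,0.75],
    [-0.085,-0.034,-0.08,0,0,0,0.75],
    [-0.12,-0.047,-0.08,0,0,0,0.75],
    [-0.147,-0.057,-0.08,0,0,0,0.75],
    [-0.147,-0.057,-0.08,0,0,0,0.75],
    [-0.147,-0.057,-0.08,0,0,0,0.75],
    [-0.147,-0.057,-0.06,0,0,0,0.75],
    [-0.147,-0.057,-0.035,0,0,0,0.75],
    [-0.147,-0.057,-0.012,0,0,0,0.75],
    [-0.147,-0.057,0,0,0,0,0.75],
    [-0.147,-0.057,0,0,0,0,0.75],
    [-0.147,-0.057,0,0,0,0,0.75]
  ]
}}

```text
time: 10.95
tool_pos: [0.577, -0.0694, 0.053]
tool_rot: [0.001, 0.641, 0.768, -0.0]
contact_force: [0.3, -0.6, 0.8]
gripper_width: 0.13
```

```bash
python3 - <<'E'
from plan import *
im=manip.grab_frame("wrist");save("w9.png",im)
s=manip.state();print(s['time'],s['tool_pos'],bf(s['tool_pos']),s['contact_force'])
print([np.round(q,4) for q in delta(wf(.0243,.13,.0525))])
E
```

```text
11.0 [ 0.57744349 -0.06957334  0.05360867] [ 0.02523586 -0.01462119] [ 0.56100116 -0.87065855  0.35451611]
[array([ 0.1446, -0.0009,  0.0007]), array([0.0019, 0.0026, 0.0004]), array([ 0.5774, -0.0696,  0.0536])]
```

View pics/w9.png

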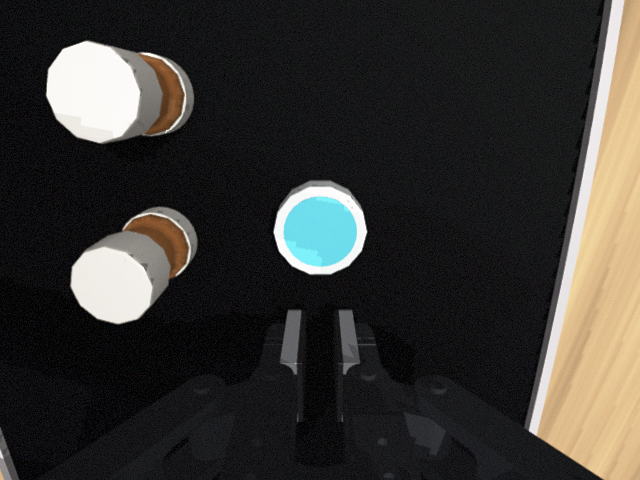

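The dish (320,228) is centred and the vials at (160,90) and (160,245) stand clear. I'll push with the same speed profile.

Emit:
{"op": "step_arm", "data": {
  "deltas": [
    [0.006,0,0.0005,0,0,0,0.75],
    [0.012,0,0.0005,0,0,0,0.75],
    [0.02,0,0.0005,0,0,0,0.75],
    [0.03,0,0.0005,0,0,0,0.75],
    [0.041,0,0.0005,0,0,0,0.75],
    [0.053,0,0.0005,0,0,0,0.75],
    [0.066,0,0.0005,0,0,0,0.75],
    [0.08,0,0.0005,0,0,0,0.75],
    [0.096,0,0.0005,0,0,0,0.75],
    [0.113,0,0.0005,0,0,0,0.75],
    [0.13,0,0.0005,0,0,0,0.75],
    [0.142,0,0.0005,0,0,0,0.75],
    [0.147,0,0.0005,0,0,0,0.75],
    [0.147,0,0.0005,0,0,0,0.75],
    [0.147,0,0.0005,0,0,0,0.75]
  ]
}}

```text
time: 12.5
tool_pos: [0.5503, 0.0748, 0.0515]
tool_rot: [0.001, 0.641, 0.768, -0.001]
contact_force: [-0.1, 0.3, 0.3]
gripper_width: 0.127
```

```bash
python3 - <<'E'
from plan import *
im=manip.grab_frame("wrist");save("w10.png",im)
s=manip.state();print(s['time'],s['tool_pos'],bf(s['tool_pos']),s['contact_force'])
E
```

```text
12.55 [0.55030431 0.07455447 0.05153791] [0.0243044  0.13203655] [-0.7591441  -0.26280672  0.38561596]
```

View pics/w10.png

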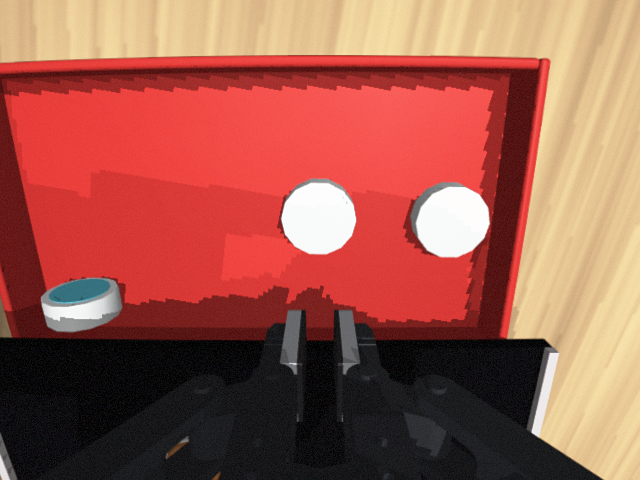

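All three are in the tray: two flat at (319,217) and (450,220), one leaning at (80,303). I'll retract clear and check everything.

Emit:
{"op": "step_arm", "data": {
  "deltas": [
    [0,0,-0.03,0,0,0,0.75],
    [0,0,-0.07,0,0,0,0.75],
    [0,0,-0.11,0,0,0,0.75],
    [0.04,0,-0.14,0,0,0,0.75],
    [0.08,0,-0.16,0,0,0,0.75],
    [0.12,0,-0.16,0,0,0,0.75],
    [0.16,0,-0.16,0,0,0,0.75],
    [0.2,0,-0.16,0,0,0,0.75],
    [0.24,0,-0.16,0,0,0,0.75],
    [0.26,0,-0.16,0,0,0,0.75],
    [0.26,0,-0.16,0,0,0,0.75],
    [0.26,0,-0.16,0,0,0,0.75]
  ]
}}

```text
time: 13.75
tool_pos: [0.5039, 0.3305, 0.2108]
tool_rot: [0.001, 0.641, 0.768, -0.001]
contact_force: [-0.4, -0.0, 0.6]
gripper_width: 0.126
```

```bash
python3 - <<'E'
from plan import *
from det import blobs
ims=[]
for n in ("top","scene"):
    im=manip.grab_frame(n);c=manip.get_calibration(n);ims.append(im);np.save(n+"11.npy",im)
    h=cv2.cvtColor(im,cv2.COLOR_RGB2HSV)
    m=(h[...,1]<60)&(h[...,2]>130)
    for a,p in blobs(m,40): print(n,a,p.round(1),"z85",toplane(c,p,0.085)[0].round(4),"z16 board",bf(toplane(c,p,0.016)[0]).round(4))
save("t11.png",cv2.resize(ims[0][140:400,180:500],None,fx=2.4,fy=2.3)); save("s11.png",cv2.resize(ims[1][140:340,260:480],None,fx=3,fy=3))
print(manip.state()['time'])
E
```

```text
top 41 [363.7  32.7] z85 [ 0.8749 -0.0228  0.085 ] z16 board [ 0.3691 -0.0322]
top 108 [354.3  62.2] z85 [ 0.8278 -0.0109  0.085 ] z16 board [ 0.3208 -0.0102]
top 687 [366.2 182.3] z85 [ 0.6532 -0.0318  0.085 ] z16 board [0.1289 0.0015]
top 408 [254.6 230.3] z85 [0.5827 0.1097 0.085 ] z16 board [0.0808 0.1675]
top 420 [258.  270.4] z85 [0.5308 0.1017 0.085 ] z16 board [0.0234 0.169 ]
top 287 [372.3 288.1] z85 [ 0.5141 -0.0431  0.085 ] z16 board [-0.0229  0.0165]
top 297 [332.6 291.1] z85 [0.5083 0.0065 0.085 ] z16 board [-0.0195  0.071 ]
top 225 [293.9 343.1] z85 [0.442  0.0515 0.085 ] z16 board [-0.082   0.1324]
top 842 [397.4 362. ] z85 [ 0.4241 -0.0762  0.085 ] z16 board [-0.1261 -0.0015]
scene 554 [248.7 190. ] z85 [ 0.4633 -0.0843  0.085 ] z16 board [-0.1537 -0.003 ]
scene 172 [349.7 198.4] z85 [0.4961 0.0466 0.085 ] z16 board [-0.0905  0.1364]
scene 219 [320.1 208.7] z85 [0.5085 0.0058 0.085 ] z16 board [-0.085   0.0884]
scene 224 [282.1 216. ] z85 [ 0.514  -0.0441  0.085 ] z16 board [-0.089   0.0316]
scene 41 [128.  232.6] z85 [ 0.5148 -0.2356  0.085 ] z16 board [-0.1269 -0.1823]
scene 369 [399.3 252.6] z85 [0.5909 0.0927 0.085 ] z16 board [0.0246 0.1686]
scene 395 [414.5 286. ] z85 [0.64   0.1001 0.085 ] z16 board [0.0809 0.1669]
scene 809 [295.9 338.9] z85 [ 0.6884 -0.0436  0.085 ] z16 board [ 0.1057 -0.0032]
scene 43 [ 96.  349.7] z85 [ 0.6707 -0.2549  0.085 ] z16 board [ 0.0432 -0.2354]
13.85
```

View pics/t11.png

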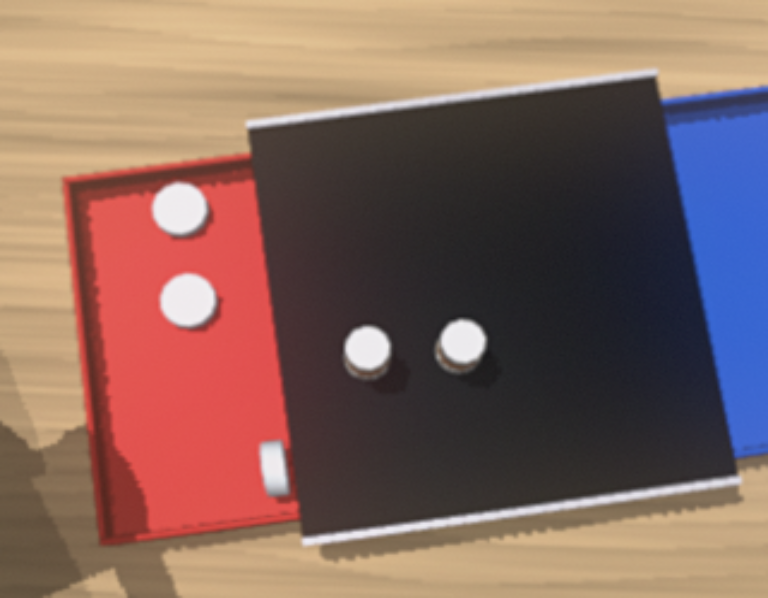

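View pics/s11.png

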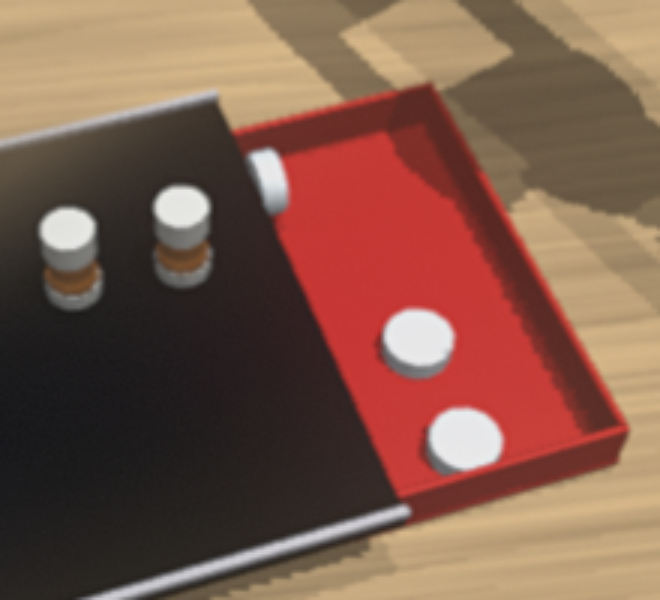

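Both views agree. Two dishes are flat at board (0.081, 0.167) and (0.024, 0.169). The third rests on edge at about (-0.082, 0.13), leaning on the board's side with its underside centre about 20 mm up. The vials have moved less than 1 mm. All criteria are met with margin, so touching the leaning dish would only add risk. I'll confirm it's still and hand in.

```bash
python3 - <<'E'
from plan import *
a=np.load("scene11.npy").astype(int);b=manip.grab_frame("scene").astype(int)
print(np.abs(a-b)[170:300,330:470].max(), np.abs(a-b)[170:300,330:470].mean())
s=manip.state();print(s['time'],np.abs(s['joint_vel']).max(),s['contact_force'])
manip.job_done()
E
```

```text
46 0.6564468864468864
13.9 0.0029840787841154993 [ 0.44200388 -0.87968461 -0.35270043]
the job is handed in; nothing more can be done
```

I swept all three dishes across the board with the nearly shut fingertips, and they dropped off its +y edge into the red tray. I handed the job in at 13.9 s.

- **Dishes:** both camera views agree on where they ended up.
  - Two lie flat but upside down, about 168 mm from the board centre in y, which is the middle of the tray.
  - The first one, pushed more slowly, did not fall flat. It stands on edge inside the tray, leaning on the board's side. I estimated its origin at about 20 mm height and about -43 mm in the tray's y (limits 37 mm and -58.5 mm). I left it because touching it risked more than it gained.
- **Vials:** both are upright and moved less than 1 mm as seen by the cameras.
- **Arm:** it is clear of everything. The largest wrist force I read was about 1.3 N, sampled only between moves.
- **Stillness check, not fully clean:** two scene pictures 0.05–0.1 s apart, cropped to the red tray, differed by 0.66 grey levels on average. The largest single-pixel difference was 46, which I took for edge noise without tracing it. The leaning dish's spot had moved less than about 2 pixels since it fell.

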